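# Turn the strikers and lay out a carrom order

## Robot

A 7-joint arm with a two-finger parallel gripper is mounted at the origin on the work surface. World frame = base frame: x ahead of the robot, y to its left, z up, the work surface at z = 0. Lengths are in m, angles in degrees, forces in N, time in s.
With the tool pointing down it reaches from about 0.4 to 0.9 m from the base axis. Payload 5.5 kg.
Tool frame: the origin (TCP) lies at the very end of the fingers, on their centre line; the grasp point (between the pads) lies 19 mm behind it; z points along the fingers, y is the line along which they close (so a half turn about z gives the same grasp; the last joint's range is limited). The gripper opens to 85 mm and grips with 20 to 120 N. Pads are 22 mm wide; open, the fingers measure 114 mm over their backs; the gripper's body (76 mm by 85 mm) begins 54 mm behind the grasp point. The pads swing forward as they close: fully open they stand 13 mm farther back than shut.
Start: joints at [-59.977, 28.699, -24.465, 88.831, 12.651, 65.22, -12.049], TCP at [0.168, 0.628, 0.202] pointing down, gripper open.
Joint ranges: [-164.97, 164.97], [-17.58, 116.51], [-87.97, 89.64], [11.32, 138.91], [-80.73, 260.73], [10.89, 115.49], [-147.41, 147.41]. Speed limits (degrees/s): [147.25, 147.25, 180, 180, 180, 180, 180].

## Interface

Orientations are given as [roll, pitch, yaw] about the fixed x, y, z axes, in that order (R = Rz(yaw) Ry(pitch) Rx(roll)).
In Python, from rig import status, snapshot, calibration, finish_job gives the robot as it stands. The module is installed in compiled form; this text tells all that it offers.
- The arm moves only by the tool move_arm, never from a script. Its argument "moves" is one flat list of numbers, 7 for each row, row after row: the opening, from -1 (shut) to 1 (fully open), then the shift along the world's x, y, z as a fraction of full scale, then the turn, a rotation vector about the world's x, y, z as a fraction of full scale. A call has 1 to 10 rows; each row shifts and turns the commanded pose from where the row before left it; what a row does not reach is not made up. Full scale, the value 1, is 0.03 m for a shift and 90 degrees for a turn. A row lasts 1/12 s, in which the tool goes at most 41.7 mm and 7.16 degrees, less where a joint would pass 70% of its speed; a pose out of reach is approached as far as the arm can. A call with a number of a shift or a turn outside -1 to 1 is refused whole. A call with a gripper value outside its range is refused whole. The fingers move at their own pace and stop on an object; "force" is the grip in N (left out, the last holds). Time passes only in rows, so rows that do not move let the fingers close. It gives the time, the measured TCP pose, the force, the opening and the grip force at its end, in the units of the state.
- status.state(): the state, without advancing time (a new reading comes with each control period).
- snapshot(name): name is "scene" or "top" or "wrist"; returns (picture, depth): 384x512x3 uint8, red, green, blue; 384x512 float32, m along the optical axis (not along the pixel's ray), 0 where there is no reading.
- calibration(name): a dict with "vertical_fov" (degrees; the focal length in pixels is half the picture's height over the tangent of half this angle, whatever the lens; pixels are square), "cx", "cy" (the principal point, pixels), "extrinsics" (4x4, takes a point from camera to world coordinates). Camera axes: x right, y up, looking along -z (the intrinsics and any distortion apply to the point x, -y, -z); pixel columns grow to the right and rows downward; lengths in m; the calibration is good to about 2 mm. A picture is of the moment at which its call begins: read the wrist's pose just before it. calibration takes no time and is no camera call; for the wrist camera it gives the pose at the moment of the call.
- finish_job(): hands the job in; it is judged then, once.
The state is a dict: "clock": time; "joint_pos": joint angles; "qvel": joint speeds; "joint_efforts": joint torques, N m; "eef_pos": TCP position; "ee_rot": TCP orientation; "contact_force": force on the tool from outside, world axes, zero at the start; "moment": the same for the moment, N m; "gripper_width": finger opening in m; "gripper_force": force on a finger pad.
Only numpy, scipy, OpenCV 4.12 (cv2) and the standard library are available. Lean on these libraries where they do the work, as an engineer would, in place of code of your own. Each camera call takes 0.05 s, during which the arm holds its last target. There are 200 camera calls.

## Task

Lay out a customer's order in the order tray. First stand all the powder tins upright in its back bay (the blue one, away from you); then lay the amber strikers together on the lowered tipping tray of the turning-over board, swing that tray right over so that they tumble onto the bed with their ring-inlaid face up, swing it back down level, and finally lay the strikers flat, inlaid face up, in the order tray's front bay. Leave the bell, the coin tin, the brass ring and the stack of carrom men where they are.

Things in the scene. Friction and masses are not known exactly. Their poses are not given: they have to be found in the camera images.
- tin0: powder tin: upright closed cylinder, diameter 46, height 90, 120 g, yellow with a red band and a white cap. Origin: centre of its underside, z up through the cap. May be absent (2 or 3 of tin0..tin2 are there)
- tin1: powder tin: upright closed cylinder, diameter 46, height 90, 120 g, yellow with a red band and a white cap. Origin: centre of its underside, z up through the cap. May be absent (2 or 3 of tin0..tin2 are there)
- tin2: powder tin: upright closed cylinder, diameter 46, height 90, 120 g, yellow with a red band and a white cap. Origin: centre of its underside, z up through the cap. May be absent (2 or 3 of tin0..tin2 are there)
- striker0: carrom striker: amber disc, diameter 41, 10 thick, 16 g. Origin: centre of the disc; its z axis is the disc's axis and points out of the plain mottled face (up at the start); the other face carries the red and white ring inlay. May be absent (2 or 3 of striker0..striker2 are there)
- striker1: carrom striker: amber disc, diameter 41, 10 thick, 16 g. Origin: centre of the disc; its z axis is the disc's axis and points out of the plain mottled face (up at the start); the other face carries the red and white ring inlay. May be absent (2 or 3 of striker0..striker2 are there)
- striker2: carrom striker: amber disc, diameter 41, 10 thick, 16 g. Origin: centre of the disc; its z axis is the disc's axis and points out of the plain mottled face (up at the start); the other face carries the red and white ring inlay. May be absent (2 or 3 of striker0..striker2 are there)
- tray: order tray, fixed: 200 (its x) by 200 (its y), rim 5 thick and 18 high, floor 6 above the counter. Origin: centre of its underside; x points away from the robot (give or take the yaw), z up. A ridge (5 wide, top 12 above the counter) along y at x = +15 parts it into a blue back bay (x 17.5 to 95) and a red front bay (x -95 to 12.5)
- flipper: turning-over board, fixed, 182 wide (y). Origin: on the counter below the hinge line; x points away from the robot (give or take the yaw), y along the hinge. Far side (x 2 to 96): level bed, top 45 above the counter; near side: hinged tipping tray. Each has three bays side by side, 52 wide, rims and dividers 10 high
- hinge (a point): middle of the hinge line, 45 above the counter, level with the bed's top; axes as flipper
- bed_bay0 (a point): point on the floor of the bed's right-hand (-y) bay (bays are 59.5 apart), 40 beyond the hinge line; bay is 94 long, its far rim has a finger notch 34 wide in the middle
- bed_bay1 (a point): the same in the middle bay
- bed_bay2 (a point): the same in the left-hand (+y) bay
- leaf_bay0 (a point): middle of the floor of the tipping tray's right-hand (-y) bay, 55 from the hinge line, 34 above the counter when the tray is down; bay is 97 long and 52 wide, its near rim has a finger notch 34 wide in the middle
- leaf_bay1 (a point): the same in the middle bay
- leaf_bay2 (a point): the same in the left-hand (+y) bay
- bar (a point): middle of the tipping tray's handle: round steel bar, diameter 10, 170 long, parallel to the hinge, 140 from the hinge line and 5 above it (50 above the counter) when down. 29 clear between bar and tray, nothing beneath; the bar may turn between the fingers. The point's axes turn with the tray: x towards the hinge, z up when down
- leaf (a joint): angle of the tipping tray, rad: 0 down and level; grows as the handle is lifted up and over, away from the robot, to a stop at 2.05, leaning over the bed. Stiff hinge: 2 to 5 N at the bar moves it, and it stays where left. An 11 high lip at its hinge edge holds a disc until it stands on edge; beyond about 1.85 it topples onto the bed, other face up
- ring: bystander: flat brass pocket ring, outer diameter 52, 9 high; origin centre of underside
- bell: bystander: chrome push bell, base diameter 76, 58 high; origin centre of underside
- cointin: bystander: green coin tin, diameter 80, 99 high; origin centre of underside
- man0: bystander: wooden carrom man, diameter 31, 8 thick, number 1 from the bottom in a stack of four; origin centre of underside
- man1: bystander: wooden carrom man, diameter 31, 8 thick, number 2 from the bottom in a stack of four; origin centre of underside
- man2: bystander: wooden carrom man, diameter 31, 8 thick, number 3 from the bottom in a stack of four; origin centre of underside
- man3: bystander: wooden carrom man, diameter 31, 8 thick, number 4 from the bottom in a stack of four; origin centre of underside

How it is judged:
By the outcome, as a careful person would: the job done as asked, in the order asked, and still so for the second after the job is handed in, with the robot touching nothing.
Of tin0, tin1, tin2 only 2 to 3 are there at a start; the rules pass over those that are not, and their reading is None.
Of striker0, striker1, striker2 only 2 to 3 are there at a start; the rules pass over those that are not, and their reading is None.
At some moment in a run one of striker0, striker1, striker2 may be knocked a few centimetres aside while the robot is not near it.
Once in a run the grip may slacken for a moment while it holds something.
It also fails if it takes over 210 s, if anything falls off the work surface, if the arm or the gripper's body presses on something with over 40 N, if the wrist force passes 120 N, or if a joint passes its speed limit or range.

## Working session

There is one attempt and no reset: what is moved stays moved. The work goes in short steps, Python scripts to look and compute and a tool call to move; the robot and the scene stay as the last step left them, time stands still between calls to the robot, and variables do not carry over. Pictures are saved under pics/ and viewed, at most 14 in all, crops included, and the job is handed in when it is done.

Besides the shell and the picture viewer there is one more tool, called after "Request:" by a JSON object that holds its "method" and its "body", one argument or row to a line. move_arm: Moves the arm, as the interface text tells. Its arguments: {"type":"object","properties":{"moves":{"type":"array"},"force":{"type":"number"}},"required":["moves"]}

```bash
mkdir -p pics
cat > h.py <<'E'
import numpy as np, cv2
from rig import status, snapshot, calibration, finish_job
def cam(n):
    c=calibration(n); f=192/np.tan(np.radians(c['vertical_fov']/2)); return c,f
def shot(n,fn=None):
    c,f=cam(n); p,d=snapshot(n)
    if fn: cv2.imwrite('pics/'+fn,p[:,:,::-1])
    v,u=np.mgrid[:384,:512]
    P=np.stack([(u-c['cx'])*d/f,-(v-c['cy'])*d/f,-d],-1)
    E=np.array(c['extrinsics']); W=P@E[:3,:3].T+E[:3,3]; W[d==0]=np.nan
    return p,d,W
E
python3 - <<'E'
from h import *
s=status.state(); print(s)
for n in('scene','top','wrist'):
    c=calibration(n); print(n,{k:(np.round(v,3).tolist()) if not isinstance(v,str) else v for k,v in c.items()})
    p,d,W=shot(n,n+'0.png'); np.savez(n+'0.npz',p=p,d=d,W=W)
E
```

```text
{'clock': 0.0, 'joint_pos': array([-59.97740482,  28.75564097, -24.4521502 ,  88.8928519 ,
        12.65110773,  65.21829283, -12.0484251 ]), 'qvel': array([-0.00016035, -0.02338738, -0.00663269, -0.08874524,  0.08239054,
       -0.06697798,  0.06400899]), 'joint_efforts': array([ 5.09044494e-04, -5.69495237e+01, -5.81632644e+00, -2.80956978e+01,
        1.05056827e-02,  1.15233357e-02, -1.66665188e-05]), 'eef_pos': array([0.16745617, 0.62727393, 0.20112748]), 'ee_rot': array([-1.79886693e+02, -3.71377600e-03,  1.65060977e+02]), 'contact_force': array([-0.45837194, -0.64728437, -0.13606979]), 'moment': array([-0.04478439,  0.01484413,  0.03941711]), 'gripper_force': 0.0, 'gripper_width': 0.08543277335360427}
scene {'vertical_fov': 47.96, 'cx': 254.055, 'cy': 193.102, 'extrinsics': [[-0.36, -0.76, 0.54, 1.039], [0.933, -0.292, 0.212, 0.177], [-0.003, 0.58, 0.814, 0.774], [0.0, 0.0, 0.0, 1.0]]}
top {'vertical_fov': 48.277, 'cx': 256.392, 'cy': 190.669, 'extrinsics': [[-0.007, 0.99, -0.138, 0.458], [-1.0, -0.007, -0.003, -0.023], [-0.004, 0.138, 0.99, 0.934], [0.0, 0.0, 0.0, 1.0]]}
wrist {'vertical_fov': 67.43, 'cx': 257.179, 'cy': 191.308, 'extrinsics': [[0.257, -0.912, -0.318, 0.085], [0.966, 0.242, 0.086, 0.649], [-0.001, -0.33, 0.944, 0.373], [0.0, 0.0, 0.0, 1.0]]}
```

View pics/top0.png

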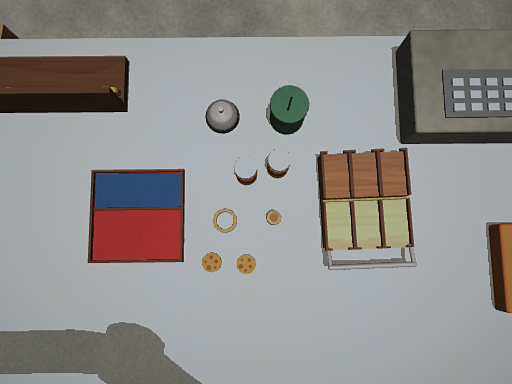

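View pics/scene0.png

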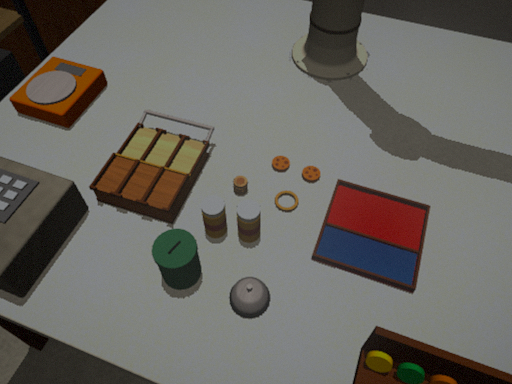

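The top view shows two tins at (246,170) and (279,163), and two strikers at (212,262) and (246,264). The tray is at (137,215), the flipper at (367,200) with its bar at row 265, the ring at (225,220), the stack at (273,217), the bell at (222,116) and the coin tin at (288,110). The scene view agrees.

Run:
```python
from h import *
for n in('top','scene'):
    z=np.load(n+'0.npz');p,d,W=z['p'],z['d'],z['W']
    hsv=cv2.cvtColor(p,cv2.COLOR_RGB2HSV)
    print(n,'counter z',np.nanmedian(W[300:310,200:300,2]) if n=='top' else np.nanmedian(W[60:100,180:220,2]))
    H,S,V=[hsv[...,i].astype(int) for i in range(3)]
    x,y,zz=[W[...,i] for i in range(3)]
    reg=(x>.2)&(x<.9)&(abs(y)<.5)
    # height clusters
    def cl(m,lab,mina=25):
        k,l,st,ce=cv2.connectedComponentsWithStats(m.astype(np.uint8))
        for i in range(1,k):
            if st[i,4]>=mina:
                q=W[l==i]; a=(q.min(0)+q.max(0))/2
                print(lab,st[i,4],np.round(ce[i]),'med',np.round(np.nanmedian(q,0),4),'mid',np.round(a,4),'ext',np.round(np.ptp(q,0),4))
    cl(reg&(zz>.083)&(zz<.095),'z83-95')
    cl(reg&(zz>.095),'z>95')
    cl(reg&(zz>.025)&(zz<.037)&(y<.1)&(y>-.15),'z25-37')
    cl(reg&(S>90)&(H>4)&(H<25)&(zz<.02)&(zz>-.01),'amber')
    cl(reg&(S>120)&((H<6)|(H>172))&(zz<.03),'red'); cl(reg&(S>80)&(H>100)&(H<125)&(zz<.03),'blue')
    # flipper
    cl(reg&(H>20)&(H<40)&(S>40)&(y<-.08),'leaf')
    cl(reg&(zz>.043)&(zz<.075)&(y<-.08)&(y>-.5)&(x<.75),'fl45+')
    cl(reg&(y<-.1)&(S<60)&(zz>.03)&(zz<.075)&(x<.6),'bar')
```

```text
top counter z 0.001163543735991368
z83-95 339 [426. 104.] med [ 0.7261 -0.3402  0.0892] mid [ 0.7948 -0.4186  0.089 ] ext [0.2104 0.1613 0.0119]
z83-95 241 [61. 98.] med [0.7706 0.3793 0.089 ] mid [0.7758 0.3846 0.089 ] ext [0.0135 0.2296 0.0117]
z83-95 404 [279. 160.] med [ 0.6376 -0.0661  0.0913] mid [ 0.6381 -0.0663  0.0894] ext [0.0441 0.0444 0.0111]
z83-95 408 [245. 167.] med [0.6236 0.002  0.0912] mid [0.6239 0.0021 0.0894] ext [0.0451 0.0442 0.0111]
z>95 8016 [452.  83.] med [ 0.7902 -0.4183  0.1019] mid [ 0.7947 -0.4191  0.1033] ext [0.2105 0.1617 0.0166]
z>95 1177 [289. 104.] med [ 0.7512 -0.0879  0.1004] mid [ 0.7521 -0.0878  0.1008] ext [0.0792 0.0773 0.0111]
z>95 1198 [56. 92.] med [0.7718 0.3772 0.1201] mid [0.7762 0.3845 0.111 ] ext [0.0148 0.2295 0.0319]
z25-37 245 [222. 117.] med [0.7417 0.0512 0.0317] mid [0.7551 0.055  0.0311] ext [0.0677 0.0639 0.0118]
z25-37 48 [284. 128.] med [ 0.7178 -0.0822  0.0311] mid [ 0.7268 -0.0857  0.031 ] ext [0.024  0.0652 0.0118]
z25-37 166 [273. 217.] med [ 0.5274 -0.0559  0.0335] mid [ 0.5275 -0.0559  0.0313] ext [0.0296 0.0276 0.010
[... 6323 characters left out ...]
 0.8865 -0.3726 -0.7509] ext [0.0258 0.0695 0.0152]
leaf 44 [131. 378.] med [ 0.8766 -0.3289 -0.7498] mid [ 0.88   -0.3338 -0.7513] ext [0.0222 0.0653 0.0172]
fl45+ 3791 [145. 175.] med [ 0.6075 -0.2485  0.0458] mid [ 0.5441 -0.2483  0.0507] ext [0.252  0.1884 0.0155]
fl45+ 61 [155. 137.] med [ 0.4883 -0.2803  0.044 ] mid [ 0.4921 -0.2846  0.0445] ext [0.0635 0.0198 0.003 ]
fl45+ 77 [177. 146.] med [ 0.495  -0.2207  0.0443] mid [ 0.4976 -0.2235  0.045 ] ext [0.0782 0.0153 0.004 ]
fl45+ 276 [ 72. 205.] med [ 0.7216 -0.3394  0.0592] mid [ 0.7203 -0.3393  0.0591] ext [0.0589 0.005  0.0319]
bar 401 [180. 122.] med [ 0.4291 -0.245   0.0522] mid [ 0.4493 -0.2503  0.0447] ext [0.0624 0.1805 0.0268]
```

```bash
python3 - <<'E'
import cv2
a=cv2.imread('pics/top0.png')
cv2.imwrite('pics/a.png',cv2.resize(a[140:280,80:430],None,fx=2.28,fy=2.28*1.5,interpolation=cv2.INTER_CUBIC)[:600])
E
python3 - <<'E'
from h import *
for n in('top','scene'):
    z=np.load(n+'0.npz');p,d,W=z['p'],z['d'],z['W']
    hsv=cv2.cvtColor(p,cv2.COLOR_RGB2HSV).astype(int);H,S,V=hsv[...,0],hsv[...,1],hsv[...,2]
    x,y,zz=[W[...,i] for i in range(3)]
    def r(m,l):
        m=cv2.morphologyEx(m.astype(np.uint8),cv2.MORPH_OPEN,np.ones((3,3)))>0
        q=W[m][:,:2].astype(np.float32)*1000; c,s,a=cv2.minAreaRect(q)
        print(n,l,len(q),np.round(c,1),np.round(s,1),round(a,2),'z',np.round(np.median(zz[m]),4))
    tr=(x>.4)&(x<.66)&(y>.1)&(y<.36)
    r(tr&(S>120)&((H<6)|(H>172))&(zz<.011),'red'); r(tr&(S>80)&(H>100)&(H<125)&(zz<.011),'blue')
    fl=(x>.4)&(x<.7)&(y<-.13)&(y>-.4)
    r(fl&(zz>.027),'flipper')
    r(fl&(H>20)&(H<40)&(zz>.03)&(zz<.039),'leaffloor')
    b=fl&(zz>.047)&(zz<.06)&(x<.44); q=W[b]; k=np.polyfit(q[:,1],q[:,0],1); print('bar slope',np.degrees(np.arctan(k[0])),'x at mid',np.polyval(k,-.2535),q[:,1].min(),q[:,1].max(),np.percentile(q[:,2],[10,50,90]),np.percentile(q[:,0]-np.polyval(k,q[:,1]),[2,98]))
E
```

```text
top red 4271 [494.2 239.8] [107.7 189.4] 0.31 z 0.0075
top blue 2630 [591.  239.3] [ 74.3 186.3] 0.54 z 0.0079
top flipper 9594 [ 560.1 -281.4] [275.  246.8] 2.01 z 0.0448
top leaffloor 3320 [ 511.4 -251.5] [101.1 169.6] 1.71 z 0.035
bar slope -1.354667407180859 x at mid 0.4273313532230804 -0.34199195084918255 -0.1642113963100986 [0.05211775 0.05459995 0.05711572] [-0.00573511  0.01034255]
scene red 3780 [492.1 238.8] [190.4 111. ] 89.93 z 0.0055
scene blue 2956 [586.9 237.3] [ 73.1 187. ] 0.05 z 0.0059
scene flipper 7075 [ 559.8 -280. ] [275.5 247.1] 2.07 z 0.044
scene leaffloor 1793 [ 507.5 -254.1] [ 94.7 168.9] 1.52 z 0.034
bar slope -1.7055268677276365 x at mid 0.42821629274930684 -0.3398097751922007 -0.1630967933151309 [0.04940712 0.05315767 0.05575123] [-0.00571283  0.00730717]
```

View pics/a.png

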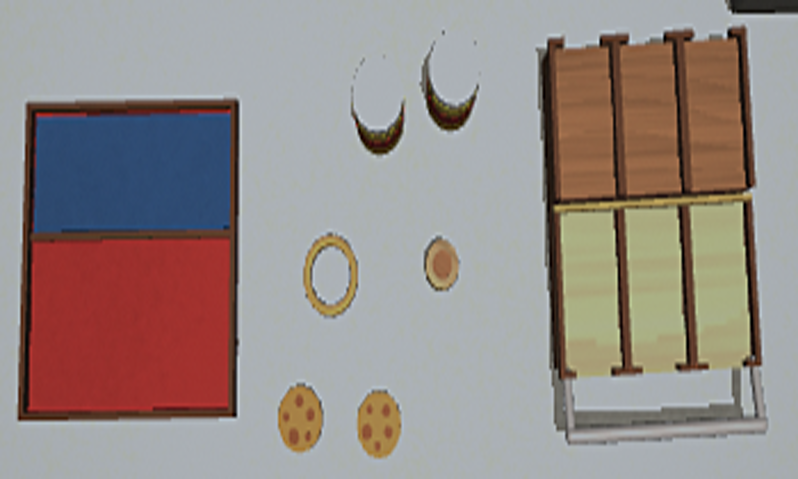

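The picture shows two tins, two plain-face-up strikers, an empty flipper with its tray down, and a tray yawed by about 0.3°. The flipper is yawed about 1.7°. I'll go for tin B at (0.624, 0.002), with the fingers along x.

Request:
{"method": "move_arm", "body": {
  "moves": [0.6,0.69,-0.945,0,0,0,-0.0408,0.6,0.69,-0.945,0,0,0,-0.0408,0.6,0.69,-0.945,0,0,0,-0.0408,0.6,0.69,-0.945,0,0,0,-0.0408,0.6,0.69,-0.945,0,0,0,-0.0408,0.6,0.69,-0.945,0,0,0,-0.0408,0.6,0.69,-0.945,0,0,0,-0.0408,0.6,0.69,-0.945,0,0,0,-0.0408,0.6,0.69,-0.945,0,0,0,-0.0408,0.6,0.69,-0.945,0,0,0,-0.0408],
  "force": 40
}}

```text
clock: 0.98
eef_pos: [0.3752, 0.3429, 0.2022]
ee_rot: [-180.0, -0.0, 128.2]
contact_force: [0.8, -0.1, 0.9]
gripper_width: 0.0685
gripper_force: 0.0
```

Request:
{"method": "move_arm", "body": {
  "moves": [0.6,0.69,-0.945,0,0,0,-0.0408,0.6,0.69,-0.945,0,0,0,-0.0408,0.6,0.69,-0.945,0,0,0,-0.0408,0.6,0.69,-0.945,0,0,0,-0.0408,0.6,0.69,-0.945,0,0,0,-0.0408,0.6,0.69,-0.945,0,0,0,-0.0408,0.6,0.69,-0.945,0,0,0,-0.0408,0.6,0.69,-0.945,0,0,0,-0.0408,0.6,0.69,-0.945,0,0,0,-0.0408,0.6,0.69,-0.945,0,0,0,-0.0408]
}}

```text
clock: 1.82
eef_pos: [0.5821, 0.0596, 0.202]
ee_rot: [-180.0, -0.0, 91.5]
contact_force: [-0.4, 0.4, -0.2]
gripper_width: 0.0681
gripper_force: 0.0
```

Request:
{"method": "move_arm", "body": {
  "moves": [0.6,0.7,-0.97,0,0,0,0,0.6,0.7,-0.97,0,0,0,0,0.6,0,0,0,0,0,0,0.6,0,0,0,0,0,0]
}}

```text
clock: 2.15
eef_pos: [0.624, -0.0005, 0.2015]
ee_rot: [-180.0, 0.1, 91.3]
contact_force: [-1.0, 1.0, -0.2]
gripper_width: 0.0682
gripper_force: 0.0
```

Request:
{"method": "move_arm", "body": {
  "moves": [0.6,0,0.08,-0.87,0,0,0,0.6,0,0,-0.87,0,0,0,0.6,0,0,-0.87,0,0,0,0.6,0,0,-0.87,0,0,0,0.6,0,0,-0.87,0,0,0,0.6,0,0,-0.87,0,0,0,0.6,0,0,0,0,0,0,-0.2,0,0,0,0,0,0,-0.2,0,0,0,0,0,0,-0.2,0,0,0,0,0,0]
}}

```text
clock: 2.98
eef_pos: [0.6251, 0.0058, 0.0478]
ee_rot: [179.8, -0.0, 91.7]
contact_force: [0.4, 1.0, -2.1]
gripper_width: 0.0444
gripper_force: 40.8
```

Request:
{"method": "move_arm", "body": {
  "moves": [-0.2,0,0,0,0,0,0,-0.2,0,0,0,0,0,0,-0.2,0,0,0,0,0,0,-0.2,0,0,0.2,0,0,0,-0.2,0,0,0.5,0,0,0,-0.2,0,0,0.5,0,0,0,-0.2,0,0,0.5,0,0,0]
}}

```text
clock: 3.57
eef_pos: [0.6231, 0.0051, 0.0973]
ee_rot: [-180.0, 0.0, 91.6]
contact_force: [0.4, 1.5, -0.9]
gripper_width: 0.0441
gripper_force: 41.0
```

Request:
{"method": "move_arm", "body": {
  "moves": [-0.2,-0.11,0.5,0,0,0,0,-0.2,-0.11,0.98,0,0,0,0,-0.2,-0.11,0.99,0,0,0,0,-0.2,-0.11,0.99,0,0,0,0,-0.2,-0.11,0.99,0,0,0,0,-0.2,-0.11,0.99,0,0,0,0,-0.2,-0.11,0.99,0,0,0,0,-0.2,-0.11,0.99,0,0,0,0,-0.2,-0.11,0.99,0,0,0,0,-0.2,-0.11,0.99,0,0,0,0]
}}

```text
clock: 4.4
eef_pos: [0.5902, 0.2885, 0.097]
ee_rot: [180.0, 0.0, 91.6]
contact_force: [1.2, 0.6, -0.4]
gripper_width: 0.0443
gripper_force: 41.0
```

Request:
{"method": "move_arm", "body": {
  "moves": [-0.2,0,0,0,0,0,0,-0.2,0,0,0,0,0,0,-0.2,0,0,0,0,0,0]
}}

```text
clock: 4.65
eef_pos: [0.5905, 0.2865, 0.0966]
ee_rot: [-180.0, 0.1, 91.6]
contact_force: [-0.2, 0.1, -0.1]
gripper_width: 0.0443
gripper_force: 41.0
```

Request:
{"method": "move_arm", "body": {
  "moves": [-0.2,0,0,-0.5,0,0,0,-0.2,0,0,-0.5,0,0,0,-0.2,0,0,-0.2,0,0,0,-0.2,0,0,-0.1,0,0,0,-0.2,0,0,-0.07,0,0,0,-0.2,0,0,0,0,0,0,-0.2,0,0,0,0,0,0]
}}

```text
clock: 5.23
eef_pos: [0.5912, 0.2871, 0.0562]
ee_rot: [179.9, -0.0, 91.6]
contact_force: [0.2, 0.5, -1.5]
gripper_width: 0.0442
gripper_force: 41.0
```

Request:
{"method": "move_arm", "body": {
  "moves": [-0.2,0,0,-0.05,0,0,0,-0.2,0,0,-0.03,0,0,0,-0.2,0,0,0,0,0,0]
}}

```text
clock: 5.48
eef_pos: [0.5906, 0.2874, 0.0533]
ee_rot: [180.0, -0.0, 91.6]
contact_force: [0.4, 0.1, -1.2]
gripper_width: 0.0445
gripper_force: 41.0
```

Request:
{"method": "move_arm", "body": {
  "moves": [0.0,0,0,-0.02,0,0,0,0.2,0,0,0,0,0,0,0.6,0,0,0,0,0,0,0.6,0,0,0,0,0,0,0.6,0,0,0.5,0,0,0,0.6,0,0,0.9,0,0,0,0.6,0,0,0.95,0,0,0,0.6,0,0,0.95,0,0,0]
}}

```text
clock: 6.15
eef_pos: [0.5902, 0.2869, 0.1521]
ee_rot: [-179.9, 0.0, 91.6]
contact_force: [0.5, 0.3, -0.2]
gripper_width: 0.068
gripper_force: 0.0
```

Request:
{"method": "move_arm", "body": {
  "moves": [0.6,0.13,-0.98,0,0,0,0,0.6,0.13,-0.98,0,0,0,0,0.6,0.13,-0.98,0,0,0,0,0.6,0.13,-0.98,0,0,0,0,0.6,0.13,-0.98,0,0,0,0,0.6,0.13,-0.98,0,0,0,0,0.6,0.13,-0.98,0,0,0,0,0.6,0.13,-0.98,0,0,0,0,0.6,0.13,-0.98,0,0,0,0,0.6,0.13,-0.98,0,0,0,0]
}}

```text
clock: 6.98
eef_pos: [0.6297, -0.0082, 0.1517]
ee_rot: [180.0, -0.0, 91.6]
contact_force: [0.5, -0.9, -0.3]
gripper_width: 0.0685
gripper_force: 0.0
```

Request:
{"method": "move_arm", "body": {
  "moves": [0.6,0.13,-0.98,0,0,0,0,0.6,0.13,-0.98,0,0,0,0,0.6,0,0,0,0,0,0,0.6,0,0,0,0,0,0]
}}

```text
clock: 7.32
eef_pos: [0.6372, -0.0692, 0.1515]
ee_rot: [180.0, 0.1, 91.3]
contact_force: [-1.3, 1.2, 0.2]
gripper_width: 0.0682
gripper_force: 0.0
```

Request:
{"method": "move_arm", "body": {
  "moves": [0.6,0.03,0.06,-0.7,0,0,0,0.6,0,0,-0.87,0,0,0,0.6,0,0,-0.87,0,0,0,0.6,0,0,-0.87,0,0,0,0.6,0,0,-0.1,0,0,0,0.6,0,0,0,0,0,0,-0.2,0,0,0,0,0,0,-0.2,0,0,0,0,0,0,-0.2,0,0,0,0,0,0,-0.2,0,0,0,0,0,0]
}}

```text
clock: 8.15
eef_pos: [0.64, -0.0636, 0.0516]
ee_rot: [179.8, -0.0, 91.6]
contact_force: [-1.2, 1.4, 6.8]
gripper_width: 0.0439
gripper_force: 41.0
```

Request:
{"method": "move_arm", "body": {
  "moves": [-0.2,0,0,0,0,0,0,-0.2,0,0,0.2,0,0,0,-0.2,0,0,0.5,0,0,0,-0.2,0,0,0.5,0,0,0,-0.2,0,0,0.5,0,0,0]
}}

```text
clock: 8.57
eef_pos: [0.638, -0.0639, 0.1011]
ee_rot: [-180.0, -0.0, 91.6]
contact_force: [0.8, -0.6, -1.7]
gripper_width: 0.044
gripper_force: 41.0
```

Request:
{"method": "move_arm", "body": {
  "moves": [-0.2,-0.16,0.87,0,0,0,0,-0.2,-0.16,0.87,0,0,0,0,-0.2,-0.16,0.87,0,0,0,0,-0.2,-0.16,0.87,0,0,0,0,-0.2,-0.16,0.87,0,0,0,0,-0.2,-0.16,0.87,0,0,0,0,-0.2,-0.16,0.87,0,0,0,0,-0.2,-0.16,0.87,0,0,0,0,-0.2,-0.16,0.87,0,0,0,0,-0.2,-0.16,0.87,0,0,0,0]
}}

```text
clock: 9.4
eef_pos: [0.59, 0.1984, 0.1008]
ee_rot: [180.0, -0.0, 91.6]
contact_force: [0.7, -0.1, -1.7]
gripper_width: 0.0439
gripper_force: 41.0
```

Request:
{"method": "move_arm", "body": {
  "moves": [-0.2,0,0,0,0,0,0,-0.2,0,0,-0.2,0,0,0,-0.2,0,0,-0.5,0,0,0,-0.2,0,0,-0.5,0,0,0,-0.2,0,0,-0.1,0,0,0,-0.2,0,0,-0.05,0,0,0,-0.2,0,0,0,0,0,0,-0.2,0,0,0,0,0,0]
}}

```text
clock: 10.07
eef_pos: [0.591, 0.1968, 0.0604]
ee_rot: [179.9, -0.0, 91.6]
contact_force: [0.1, 0.9, -1.8]
gripper_width: 0.0441
gripper_force: 42.7
```

Request:
{"method": "move_arm", "body": {
  "moves": [-0.2,0,0,-0.06,0,0,0,-0.2,0,0,-0.05,0,0,0,-0.2,0,0,0,0,0,0,-0.2,0,0,0,0,0,0]
}}

```text
clock: 10.4
eef_pos: [0.5911, 0.1976, 0.0576]
ee_rot: [179.9, -0.0, 91.6]
contact_force: [0.0, -0.3, 5.3]
gripper_width: 0.0434
gripper_force: 43.4
```

Request:
{"method": "move_arm", "body": {
  "moves": [0.0,0,0,0.03,0,0,0,0.2,0,0,0,0,0,0,0.6,0,0,0,0,0,0,0.6,0,0,0,0,0,0,0.6,0,0,0.5,0,0,0,0.6,0,0,0.9,0,0,0,0.6,0,0,0.95,0,0,0,0.6,0,0,0.95,0,0,0]
}}

```text
clock: 11.07
eef_pos: [0.5897, 0.197, 0.1567]
ee_rot: [-179.9, 0.0, 91.6]
contact_force: [1.2, -0.6, 0.3]
gripper_width: 0.0687
gripper_force: 0.0
```

```bash
cat >> h.py <<'E'
def cl(W,m,lab,mina=25):
    k,l,st,ce=cv2.connectedComponentsWithStats(m.astype(np.uint8))
    for i in range(1,k):
        if st[i,4]>=mina:
            q=W[l==i]; a=(q.min(0)+q.max(0))/2
            print(lab,st[i,4],np.round(ce[i]),'med',np.round(np.nanmedian(q,0),4),'mid',np.round(a,4),'ext',np.round(np.ptp(q,0),4))
def survey(n,fn,tins=1):
    p,d,W=shot(n,fn); hsv=cv2.cvtColor(p,cv2.COLOR_RGB2HSV).astype(int);H,S,V=[hsv[...,i] for i in range(3)]
    x,y,z=[W[...,i] for i in range(3)]
    if tins: cl(W,(x>.4)&(x<.7)&(y>-.13)&(y<.35)&(z>.083)&(z<.097),'tin')
    cl(W,(x>.3)&(x<.69)&(y>-.37)&(y<.36)&(H>8)&(H<22)&(S>120)&(V>120)&(z<.075),'amber',90)
    return p,d,W
E
python3 - <<'E'
from h import *
survey('top','top1.png'); survey('scene','scene1.png')
E
```

```text
tin 33 [149. 177.] med [0.606  0.1926 0.0962] mid [0.602  0.1926 0.0957] ext [0.0204 0.0241 0.0025]
tin 168 [149. 187.] med [0.5844 0.192  0.0959] mid [0.5865 0.1939 0.0901] ext [0.0394 0.0448 0.0138]
tin 29 [104. 192.] med [0.5744 0.2809 0.0959] mid [0.5772 0.2819 0.0908] ext [0.0185 0.0168 0.0123]
amber 1006 [393. 173.] med [ 0.6165 -0.3076  0.0461] mid [ 0.617  -0.3063  0.0493] ext [0.095  0.0544 0.0172]
amber 1015 [364. 175.] med [ 0.614  -0.2477  0.0462] mid [ 0.6149 -0.2474  0.0492] ext [0.0922 0.0549 0.0162]
amber 1036 [336. 176.] med [ 0.6119 -0.1881  0.0462] mid [ 0.6132 -0.187   0.0517] ext [0.0922 0.0554 0.0201]
amber 279 [211. 262.] med [0.4342 0.0773 0.0115] mid [0.4342 0.0773 0.0114] ext [0.038  0.0385 0.0089]
amber 275 [246. 264.] med [0.4296 0.003  0.0113] mid [0.4296 0.003  0.0111] ext [0.0378 0.0383 0.0093]
tin 455 [352. 226.] med [0.593  0.1942 0.0951] mid [0.5892 0.1946 0.09  ] ext [0.0472 0.0453 0.0139]
tin 495 [400. 242.] med [0.594  0.2828 0.0951] mid [0.5905 0.2831 0.0901] ext [0.0471 0.0455 0.0137]
amber 159 [280. 162.] med [0.4298 0.002  0.0097] mid [0.4273 
[... 200 characters left out ...]
9] mid [ 0.5791 -0.2515  0.0455] ext [0.0228 0.0456 0.0077]
amber 175 [311. 173.] med [0.4335 0.0759 0.0095] mid [0.4328 0.076  0.0063] ext [0.0386 0.0409 0.0134]
amber 377 [169. 183.] med [ 0.5951 -0.1911  0.0447] mid [ 0.5944 -0.1912  0.0455] ext [0.058  0.046  0.0087]
amber 138 [140. 180.] med [ 0.6112 -0.2518  0.0447] mid [ 0.6092 -0.2505  0.045 ] ext [0.0246 0.0437 0.0061]
amber 96 [240. 181.] med [ 0.527  -0.0566  0.0318] mid [ 0.5271 -0.0563  0.0311] ext [0.0254 0.0268 0.007 ]
amber 125 [286. 200.] med [0.5244 0.0495 0.0083] mid [0.5228 0.0487 0.0052] ext [0.0504 0.0496 0.015 ]
amber 107 [160. 198.] med [ 0.6358 -0.1888  0.0449] mid [ 0.6348 -0.1902  0.0452] ext [0.0196 0.0421 0.0063]
```

Request:
{"method": "move_arm", "body": {
  "moves": [0.4,-0.7,-0.55,0,0,0,0,0.4,-0.75,-0.57,0,0,0,0,0.4,-0.75,-0.57,0,0,0,0,0.4,-0.75,-0.57,0,0,0,0,0.4,-0.75,-0.57,0,0,0,0,0.4,-0.75,-0.57,0,0,0,0,0.4,-0.75,-0.57,0,0,0,0,0.4,0,0,-0.95,0,0,0,0.4,0,0,-0.95,0,0,0,0.4,0,0,-0.95,0,0,0]
}}

```text
clock: 12.0
eef_pos: [0.4347, 0.078, 0.0706]
ee_rot: [179.8, -0.0, 91.6]
contact_force: [0.1, 1.2, -0.2]
gripper_width: 0.0597
gripper_force: 0.0
```

Request:
{"method": "move_arm", "body": {
  "moves": [0.4,0,0,-0.95,0,0,0,0.4,0,0,0,0,0,0,0.4,0,0,0,0,0,0]
}}

```text
clock: 12.25
eef_pos: [0.4325, 0.0776, 0.0412]
ee_rot: [-179.8, 0.1, 91.6]
contact_force: [1.2, -0.4, 0.5]
gripper_width: 0.0599
gripper_force: 0.0
```

Request:
{"method": "move_arm", "body": {
  "moves": [0.4,0.03,0,-0.65,0,0,0,0.4,0,0,-0.4,0,0,0,0.4,0,0,-0.25,0,0,0,0.4,0,0,0,0,0,0,0.4,0,0,0,0,0,0]
}}

```text
clock: 12.67
eef_pos: [0.4359, 0.0783, 0.0043]
ee_rot: [179.9, -0.0, 91.6]
contact_force: [-0.1, -0.2, 0.6]
gripper_width: 0.0595
gripper_force: 0.0
```

Request:
{"method": "move_arm", "body": {
  "moves": [0.4,0,0,-0.1,0,0,0,0.4,0,0,0,0,0,0,-0.3,0,0,0,0,0,0,-0.3,0,0,0,0,0,0,-0.3,0,0,0,0,0,0,-0.3,0,0,0,0,0,0],
  "force": 35
}}

```text
clock: 13.17
eef_pos: [0.4353, 0.0782, 0.0005]
ee_rot: [180.0, -0.0, 91.6]
contact_force: [-1.2, -0.3, 1.2]
gripper_width: 0.0299
gripper_force: 0.0
```

Request:
{"method": "move_arm", "body": {
  "moves": [-0.3,0,0,0.2,0,0,0,-0.3,0,0,0.5,0,0,0,-0.3,0,0,0.9,0,0,0,-0.3,0,0,0.9,0,0,0]
}}

```text
clock: 13.5
eef_pos: [0.434, 0.0778, 0.0758]
ee_rot: [-179.9, 0.0, 91.6]
contact_force: [0.6, 0.5, 0.9]
gripper_width: 0.0298
gripper_force: 0.0
```

Run:
```python
from h import *
survey('top','top2.png',0); survey('scene','scene2.png',0)
p,d,W=shot('wrist','wrist2.png')
```

```text
amber 1000 [393. 173.] med [ 0.6166 -0.3075  0.046 ] mid [ 0.6167 -0.3069  0.0481] ext [0.0938 0.053  0.0167]
amber 1015 [365. 174.] med [ 0.6149 -0.2477  0.0462] mid [ 0.615  -0.2469  0.0499] ext [0.0927 0.0545 0.0172]
amber 1023 [336. 176.] med [ 0.612  -0.1882  0.0462] mid [ 0.6133 -0.1875  0.0498] ext [0.0927 0.0547 0.0167]
amber 276 [246. 264.] med [0.4296 0.0031 0.0112] mid [0.4296 0.003  0.0111] ext [0.0378 0.0384 0.0088]
amber 150 [280. 162.] med [0.4288 0.0022 0.0097] mid [0.4278 0.0028 0.0063] ext [0.0418 0.0379 0.0116]
```

View pics/wrist2.png

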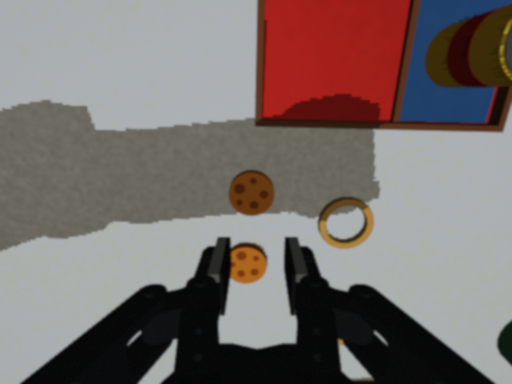

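The wrist view shows the discs at (252,192) and (247,262), with the ring at (346,222). I'll locate the discs with the wrist depth.

```bash
cat >> h.py <<'E'
def wrist(fn=None):
    p,d,W=shot('wrist',fn); hsv=cv2.cvtColor(p,cv2.COLOR_RGB2HSV).astype(int);H,S,V=[hsv[...,i] for i in range(3)]
    cl(W,(H>5)&(H<25)&(S>120)&(V>90)&(W[...,2]<.07),'w',150)
    return p,d,W
E
python3 - <<'E'
from h import *
wrist('w3.png'); print(status.state()['eef_pos'])
p,d,W=shot('top','top3.png')
cv2.imwrite('pics/b.png',cv2.resize(p[200:320,150:330,::-1],None,fx=4,fy=4))
E
```

```text
w 644 [262.  58.] med [0.4374 0.1858 0.0184] mid [0.4375 0.1826 0.0183] ext [0.0043 0.0807 0.0042]
w 1161 [253. 194.] med [0.4332 0.0764 0.0104] mid [0.4326 0.0764 0.0061] ext [0.0399 0.0381 0.0129]
w 757 [349. 225.] med [0.524  0.047  0.0093] mid [0.5218 0.0484 0.0082] ext [0.049  0.0482 0.0058]
w 1095 [248. 265.] med [0.4305 0.0041 0.0104] mid [0.4316 0.003  0.01  ] ext [0.0349 0.0404 0.0053]
[0.4358775  0.07837818 0.07623033]
```

View pics/b.png

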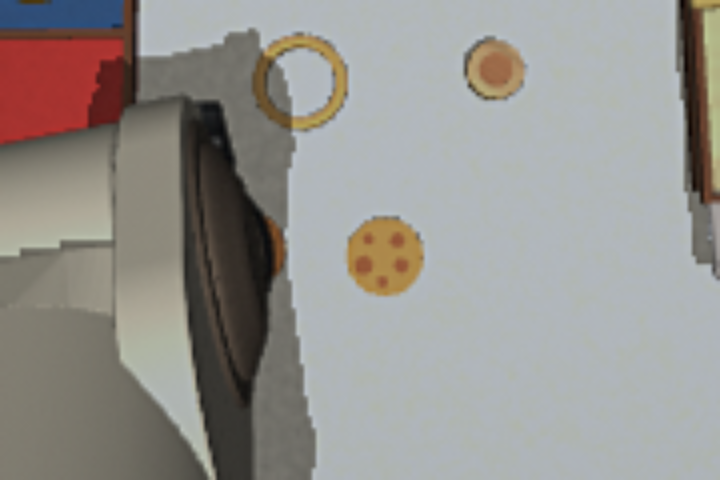

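The disc hasn't moved: the fingers closed above it. I need to go lower, with a narrower opening.

Request:
{"method": "move_arm", "body": {
  "moves": [0.25,-0.04,-0.04,-0.8,0,0,0,0.25,0,0,-0.8,0,0,0,0.25,0,0,-0.7,0,0,0,0.25,0,0,-0.2,0,0,0,0.25,0,0,0,0,0,0,0.25,0,0,0,0,0,0]
}}

```text
clock: 14.25
eef_pos: [0.4332, 0.0767, -0.0001]
ee_rot: [-179.9, 0.0, 91.6]
contact_force: [-0.3, 0.4, -0.6]
gripper_width: 0.0532
gripper_force: 0.0
```

Request:
{"method": "move_arm", "body": {
  "moves": [0.25,0,0,-0.1,0,0,0,0.25,0,0,0,0,0,0]
}}

```text
clock: 14.42
eef_pos: [0.4347, 0.0771, -0.0021]
ee_rot: [179.9, -0.0, 91.6]
contact_force: [-0.0, 0.2, 1.1]
gripper_width: 0.0535
gripper_force: 0.0
```

Request:
{"method": "move_arm", "body": {
  "moves": [0.25,0,0,-0.1,0,0,0,0.25,0,0,0,0,0,0]
}}

```text
clock: 14.58
eef_pos: [0.4343, 0.0771, -0.0054]
ee_rot: [179.9, -0.0, 91.6]
contact_force: [-0.1, -0.6, -0.4]
gripper_width: 0.0531
gripper_force: 0.0
```

Request:
{"method": "move_arm", "body": {
  "moves": [-0.3,0,0,0,0,0,0,-0.3,0,0,0,0,0,0,-0.3,0,0,0,0,0,0,-0.3,0,0,0,0,0,0]
}}

```text
clock: 14.92
eef_pos: [0.4341, 0.077, -0.0056]
ee_rot: [180.0, -0.0, 91.6]
contact_force: [0.1, 0.0, -0.7]
gripper_width: 0.0299
gripper_force: 0.0
```

Run:
```python
from h import *
p,d,W=wrist('w4.png')
fing=(d>0.05)&(W[...,2]>.0)
for c in (215,235,257,285,300):
    print(c,[(r,np.round(W[r,c],3).tolist()) for r in range(190,300,10)])
```

```text
w 1342 [271.  65.] med [0.4374 0.1734 0.0184] mid [0.4374 0.1703 0.0185] ext [0.005  0.0585 0.0048]
w 924 [496.  72.] med [0.5494 0.1734 0.0126] mid [0.5496 0.1735 0.0127] ext [0.0063 0.0592 0.0046]
w 554 [475. 141.] med [0.5439 0.1401 0.0185] mid [0.544  0.1401 0.0185] ext [0.0394 0.004  0.0036]
w 2441 [258. 237.] med [0.4336 0.0781 0.0104] mid [0.4333 0.0764 0.0163] ext [0.0396 0.0405 0.0226]
w 1199 [401. 270.] med [0.5323 0.0578 0.0093] mid [0.5102 0.0575 0.0383] ext [0.0735 0.0634 0.0631]
w 1845 [248. 328.] med [0.43   0.0063 0.0104] mid [0.4285 0.0054 0.006 ] ext [0.0412 0.0355 0.012 ]
215 [(190, [0.407, 0.103, -0.0]), (200, [0.407, 0.097, -0.0]), (210, [0.407, 0.09, 0.001]), (220, [0.407, 0.083, 0.001]), (230, [0.407, 0.076, -0.0]), (240, [0.407, 0.069, -0.0]), (250, [0.413, 0.087, 0.042]), (260, [0.414, 0.087, 0.052]), (270, [0.415, 0.086, 0.058]), (280, [0.416, 0.088, 0.067]), (290, [0.417, 0.088, 0.074])]
235 [(190, [0.419, 0.104, 0.0]), (200, [0.419, 0.097, 0.001]), (210, [0.42, 0.091, 0.001]), (220, [0.42, 0.089, 0.011]), (230, [0.42, 0.082, 0.01]), (240, [0.42, 0.075, 0.0
[... 421 characters left out ...]
[0.435, 0.04, 0.002]), (290, [0.435, 0.03, 0.0])]
285 [(190, [0.45, 0.104, 0.0]), (200, [0.45, 0.098, -0.0]), (210, [0.451, 0.091, 0.0]), (220, [0.45, 0.088, 0.007]), (230, [0.45, 0.083, 0.011]), (240, [0.449, 0.085, 0.027]), (250, [0.449, 0.08, 0.03]), (260, [0.449, 0.075, 0.031]), (270, [0.449, 0.07, 0.033]), (280, [0.454, 0.039, -0.0]), (290, [0.454, 0.032, 0.001])]
300 [(190, [0.459, 0.105, -0.0]), (200, [0.46, 0.098, 0.001]), (210, [0.46, 0.092, 0.0]), (220, [0.461, 0.085, 0.001]), (230, [0.461, 0.078, 0.001]), (240, [0.462, 0.071, 0.001]), (250, [0.455, 0.088, 0.042]), (260, [0.453, 0.088, 0.051]), (270, [0.452, 0.087, 0.058]), (280, [0.451, 0.089, 0.068]), (290, [0.45, 0.089, 0.074])]
```

View pics/w4.png

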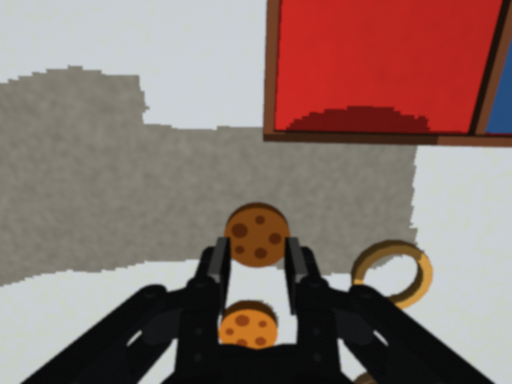

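The wrist view and its depth put the fingertips about 20 mm above the counter even though the TCP reads −5 mm. I'll open the gripper and feel the way down.

Request:
{"method": "move_arm", "body": {
  "moves": [0.25,0,0,0,0,0,0,0.25,0,0,0,0,0,0,0.25,0,0,0,0,0,0,0.25,0,0,-0.1,0,0,0,0.25,0,0,-0.1,0,0,0,0.25,0,0,-0.1,0,0,0,0.25,0,0,0,0,0,0]
}}

```text
clock: 15.55
eef_pos: [0.4334, 0.0768, -0.0154]
ee_rot: [-179.9, 0.0, 91.6]
contact_force: [-0.4, 0.2, 0.4]
gripper_width: 0.0533
gripper_force: 0.0
```

Run:
```python
from h import *
s=status.state();c=calibration('wrist'); print(s['eef_pos'],s['contact_force'],np.round(c['extrinsics'],4)[:3,3])
p,d,W=wrist()
m=(W[...,2]>.013)&(W[...,2]<.05)&(abs(W[...,0]-.434)<.06)&(abs(W[...,1]-.077)<.03)
q=W[m]
for z in np.arange(.012,.05,.004):
    k=q[(q[:,2]>=z)&(q[:,2]<z+.004)]
    if len(k): print(round(z,3),len(k),np.round(k.min(0),3),np.round(k.max(0),3))
```

```text
[ 0.43336963  0.07680514 -0.01541107] [-0.40262218  0.1825448   0.43571535] [0.4307 0.1609 0.1567]
w 1493 [273.  67.] med [0.4373 0.1717 0.0184] mid [0.4384 0.1688 0.0188] ext [0.0073 0.0562 0.0055]
w 458 [503. 107.] med [0.5493 0.1567 0.0126] mid [0.5495 0.1585 0.0125] ext [0.0064 0.0308 0.0048]
w 516 [479. 144.] med [0.5383 0.14   0.0185] mid [0.5384 0.14   0.0186] ext [0.0316 0.004  0.0035]
w 2893 [258. 245.] med [0.4335 0.077  0.0104] mid [0.4333 0.0764 0.01  ] ext [0.04   0.0405 0.005 ]
w 1151 [410. 275.] med [0.5295 0.0612 0.0093] mid [0.5119 0.0592 0.0329] ext [0.0707 0.0509 0.0549]
w 1283 [249. 334.] med [0.4303 0.0114 0.0103] mid [0.4295 0.011  0.0101] ext [0.039  0.0241 0.0045]
0.016 41 [0.406 0.071 0.018] [0.46  0.085 0.02 ]
0.02 156 [0.395 0.065 0.02 ] [0.471 0.088 0.024]
0.024 275 [0.394 0.065 0.024] [0.473 0.089 0.028]
0.028 310 [0.393 0.064 0.028] [0.473 0.088 0.032]
0.032 343 [0.393 0.064 0.032] [0.474 0.088 0.036]
0.036 367 [0.393 0.065 0.036] [0.473 0.089 0.04 ]
0.04 404 [0.393 0.065 0.04 ] [0.473 0.089 0.044]
0.044 442 [0.393 0.064 0.044] [0.473 0.089 0.048]
0.048 230 [0.393 0.065 0.048] [0.473 0.089 0.05 ]
```

Request:
{"method": "move_arm", "body": {
  "moves": [0.25,0,0,-0.15,0,0,0,0.25,0,0,-0.15,0,0,0,0.25,0,0,-0.12,0,0,0,0.25,0,0,0,0,0,0]
}}

```text
clock: 15.93
eef_pos: [0.4333, 0.0768, -0.0281]
ee_rot: [-179.9, 0.0, 91.6]
contact_force: [0.6, -0.6, 0.8]
gripper_width: 0.0536
gripper_force: 0.0
```

Request:
{"method": "move_arm", "body": {
  "moves": [-0.3,0,0,0,0,0,0,-0.3,0,0,0,0,0,0,-0.3,0,0,0,0,0,0]
}}

```text
clock: 16.18
eef_pos: [0.4341, 0.077, -0.0272]
ee_rot: [180.0, -0.0, 91.6]
contact_force: [-0.4, -0.2, -0.9]
gripper_width: 0.0389
gripper_force: 35.1
```

Gripped: the effective tip offset is about +30 mm. Next is tipping-tray bay 2, at about (0.512, −0.192).

Request:
{"method": "move_arm", "body": {
  "moves": [-0.3,0,0,0.3,0,0,0,-0.3,0,0,0.9,0,0,0,-0.3,0,0,0.9,0,0,0,-0.3,0,0,0.9,0,0,0,-0.3,0.26,-0.9,0,0,0,0,-0.3,0.26,-0.9,0,0,0,0,-0.3,0.26,-0.9,0,0,0,0,-0.3,0.26,-0.9,0,0,0,0,-0.3,0.26,-0.9,0,0,0,0,-0.3,0.26,-0.9,0,0,0,0]
}}

```text
clock: 17.02
eef_pos: [0.4811, -0.0864, 0.0636]
ee_rot: [179.9, -0.0, 91.6]
contact_force: [0.4, -0.5, 0.1]
gripper_width: 0.0392
gripper_force: 35.3
```

Request:
{"method": "move_arm", "body": {
  "moves": [-0.3,0.26,-0.9,0,0,0,0,-0.3,0.26,-0.9,0,0,0,0,-0.3,0.26,-0.9,0,0,0,0,-0.3,0.26,-0.85,0,0,0,0,-0.3,0,0,0,0,0,0,-0.3,0,0,0,0,0,0]
}}

```text
clock: 17.52
eef_pos: [0.512, -0.1937, 0.0634]
ee_rot: [180.0, 0.0, 91.4]
contact_force: [-0.0, 0.1, 0.2]
gripper_width: 0.0392
gripper_force: 35.3
```

Request:
{"method": "move_arm", "body": {
  "moves": [-0.3,0.02,0.04,-0.8,0,0,0,-0.3,0,0,-0.6,0,0,0,-0.3,0,0,-0.3,0,0,0,-0.3,0,0,0,0,0,0,-0.3,0,0,0,0,0,0]
}}

```text
clock: 17.93
eef_pos: [0.5122, -0.1894, 0.0118]
ee_rot: [-179.9, -0.0, 91.7]
contact_force: [0.4, -0.4, 0.6]
gripper_width: 0.0391
gripper_force: 35.3
```

Request:
{"method": "move_arm", "body": {
  "moves": [-0.3,0,0,-0.08,0,0,0,-0.3,0,0,0,0,0,0,-0.3,0,0,0,0,0,0]
}}

```text
clock: 18.18
eef_pos: [0.5132, -0.1905, 0.0101]
ee_rot: [179.9, 0.0, 91.6]
contact_force: [0.3, -0.3, 0.8]
gripper_width: 0.0392
gripper_force: 35.3
```

Request:
{"method": "move_arm", "body": {
  "moves": [-0.3,0,0,-0.04,0,0,0,0.25,0,0,0,0,0,0,0.25,0,0,0,0,0,0,0.25,0,0,0.2,0,0,0,0.25,0,0,0.6,0,0,0,0.25,0,0,0.9,0,0,0,0.25,0,0,0.9,0,0,0]
}}

```text
clock: 18.77
eef_pos: [0.5116, -0.1902, 0.0867]
ee_rot: [-179.9, -0.0, 91.6]
contact_force: [0.2, -0.0, -0.3]
gripper_width: 0.0532
gripper_force: 0.0
```

Request:
{"method": "move_arm", "body": {
  "moves": [0.25,-0.39,0.92,0,0,0,0,0.25,-0.39,0.92,0,0,0,0,0.25,-0.39,0.92,0,0,0,0,0.25,-0.39,0.92,0,0,0,0,0.25,-0.39,0.92,0,0,0,0,0.25,-0.39,0.92,0,0,0,0,0.25,-0.39,0.92,0,0,0,0,0.25,0,0,0,0,0,0,0.25,0,0,0,0,0,0]
}}

```text
clock: 19.52
eef_pos: [0.4303, 0.0044, 0.0866]
ee_rot: [180.0, -0.0, 91.8]
contact_force: [-0.2, -0.1, 0.4]
gripper_width: 0.0533
gripper_force: 0.0
```

Run:
```python
from h import *
p,d,W=shot('top','top5.png'); cv2.imwrite('pics/c.png',cv2.resize(p[140:290,200:430,::-1],None,fx=3,fy=3))
wrist(); print(status.state()['eef_pos'])
```

```text
w 261 [386. 145.] med [0.5423 0.0465 0.0094] mid [0.5412 0.0468 0.0094] ext [0.0117 0.0364 0.004 ]
w 765 [256. 192.] med [4.31e-01 4.00e-04 1.04e-02] mid [0.4295 0.0019 0.01  ] ext [0.0394 0.0382 0.0043]
w 548 [362. 262.] med [ 0.5279 -0.057   0.0326] mid [ 0.5274 -0.0562  0.0326] ext [0.0263 0.0286 0.0033]
[0.4313964  0.00219703 0.08661065]
```

View pics/c.png

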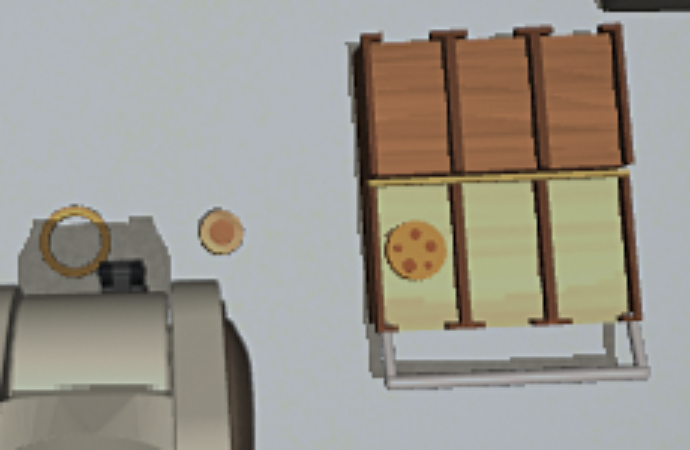

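The first striker lies flat in bay 2, at (415,250) in the crop. The gripper is above the second at (0.430, 0.002).

Request:
{"method": "move_arm", "body": {
  "moves": [0.25,-0.03,0,-1,0,0,0,0.25,0,0,-1,0,0,0,0.25,0,0,-1,0,0,0,0.25,0,0,-0.5,0,0,0,0.25,0,0,-0.32,0,0,0,0.25,0,0,0,0,0,0,0.25,0,0,0,0,0,0,-0.3,0,0,0,0,0,0,-0.3,0,0,0,0,0,0,-0.3,0,0,0,0,0,0]
}}

```text
clock: 20.45
eef_pos: [0.4311, 0.0026, -0.0272]
ee_rot: [179.8, 0.0, 91.6]
contact_force: [-0.3, -1.8, 3.4]
gripper_width: 0.0389
gripper_force: 35.2
```

Request:
{"method": "move_arm", "body": {
  "moves": [-0.3,0,0,0,0,0,0,-0.3,0,0,0.3,0,0,0,-0.3,0,0,0.9,0,0,0,-0.3,0,0,0.9,0,0,0,-0.3,0,0,0.9,0,0,0]
}}

```text
clock: 20.87
eef_pos: [0.4293, 0.003, 0.0631]
ee_rot: [-180.0, -0.0, 91.6]
contact_force: [0.8, 0.8, 0.1]
gripper_width: 0.0392
gripper_force: 35.3
```

Request:
{"method": "move_arm", "body": {
  "moves": [-0.3,0.307,-0.939,0,0,0,0,-0.3,0.307,-0.939,0,0,0,0,-0.3,0.307,-0.939,0,0,0,0,-0.3,0.307,-0.939,0,0,0,0,-0.3,0.307,-0.939,0,0,0,0,-0.3,0.307,-0.939,0,0,0,0,-0.3,0.307,-0.939,0,0,0,0,-0.3,0.307,-0.939,0,0,0,0,-0.3,0.307,-0.939,0,0,0,0,-0.3,0,0,0,0,0,0]
}}

```text
clock: 21.7
eef_pos: [0.514, -0.2583, 0.0632]
ee_rot: [179.8, 0.3, 91.3]
contact_force: [-0.4, -1.2, 0.1]
gripper_width: 0.0391
gripper_force: 35.3
```

Request:
{"method": "move_arm", "body": {
  "moves": [-0.3,0,0,0,0,0,0,-0.3,0,0,0,0,0,0]
}}

```text
clock: 21.87
eef_pos: [0.5123, -0.2499, 0.0618]
ee_rot: [-180.0, -0.1, 91.6]
contact_force: [-0.4, 0.1, 0.1]
gripper_width: 0.0391
gripper_force: 35.3
```

Request:
{"method": "move_arm", "body": {
  "moves": [-0.3,0.02,0,-0.8,0,0,0,-0.3,0,0,-0.6,0,0,0,-0.3,0,0,-0.3,0,0,0,-0.3,0,0,-0.04,0,0,0,-0.3,0,0,0,0,0,0,-0.3,0,0,0,0,0,0]
}}

```text
clock: 22.37
eef_pos: [0.5138, -0.2504, 0.0101]
ee_rot: [179.9, 0.0, 91.7]
contact_force: [-0.1, 0.2, -0.9]
gripper_width: 0.0388
gripper_force: 35.3
```

Request:
{"method": "move_arm", "body": {
  "moves": [-0.3,0,0,-0.03,0,0,0,0.25,0,0,0,0,0,0,0.25,0,0,0,0,0,0,0.25,0,0,0.2,0,0,0,0.25,0,0,0.6,0,0,0,0.25,0,0,0.9,0,0,0,0.25,0,0,0.9,0,0,0]
}}

```text
clock: 22.95
eef_pos: [0.5124, -0.2505, 0.0871]
ee_rot: [-179.9, -0.0, 91.6]
contact_force: [-0.2, -0.2, 0.6]
gripper_width: 0.0532
gripper_force: 0.0
```

Request:
{"method": "move_arm", "body": {
  "moves": [-0.4,-0.95,-0.02,0,0,0,0,-0.4,-0.95,-0.02,0,0,0,0,-0.4,-0.95,-0.02,0,0,0,0,-0.4,0,0,0,0,0,0,-0.4,0,0,0,0,0,0]
}}

```text
clock: 23.37
eef_pos: [0.4263, -0.2529, 0.0871]
ee_rot: [180.0, -0.0, 91.5]
contact_force: [0.6, 0.7, 1.4]
gripper_width: 0.0256
gripper_force: 0.0
```

Run:
```python
from h import *
p,d,W=shot('top','top6.png'); q,_,W2=shot('wrist','w6.png'); print(status.state()['eef_pos'],status.state()['gripper_width'])
cv2.imwrite('pics/d.png',np.hstack([cv2.resize(p[140:290,290:430,::-1],(358,384)),q[:,:,::-1][:,90:]]))
x,y,z=[W2[...,i] for i in range(3)]
m=(z>.044)&(z<.06)&(abs(x-.427)<.02)&(y>-.345)&(y<-.16); k=np.polyfit(y[m],x[m],1); print(m.sum(),np.degrees(np.arctan(k[0])),np.polyval(k,-.2525),np.percentile(z[m],[5,50,95]),y[m].min(),y[m].max())
```

```text
[ 0.42895802 -0.25277683  0.08718586] 0.025705926195373652
3232 -1.0876196547122092 0.4276338777028328 [0.04873968 0.05432348 0.05597814] -0.34289436142380325 -0.1654493005098018
```

View pics/d.png

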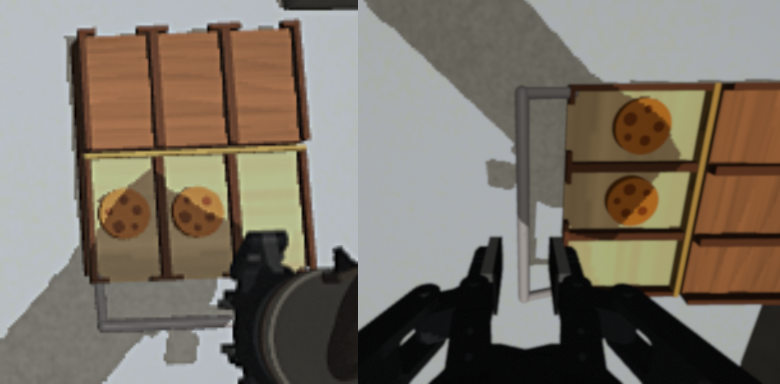

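Both strikers lie flat in bays 1 and 2, and the bar (x = 0.4276) is between the open fingers. I'll descend and grip it.

Request:
{"method": "move_arm", "body": {
  "moves": [-0.4,-0.02,0,-0.9,0,0,0,-0.4,0,0,-0.9,0,0,0,-0.4,0,0,-0.6,0,0,0,-0.4,0,0,-0.2,0,0,0,-0.4,0,0,0,0,0,0,-0.4,0,0,0,0,0,0,-1,0,0,0,0,0,0,-1,0,0,0,0,0,0,-1,0,0,0,0,0,0],
  "force": 40
}}

```text
clock: 24.22
eef_pos: [0.426, -0.253, 0.0094]
ee_rot: [-179.9, -0.0, 91.6]
contact_force: [-5.4, -0.2, 3.9]
gripper_width: 0.0081
gripper_force: 39.1
```

Run:
```python
from h import *
s=status.state(); x0,y0,z0=s['eef_pos']; print(s['eef_pos'],s['contact_force'],s['joint_pos'].round(1))
# bar in hinge frame: radius vec (-.140,.005); lift by th about hinge
yw=np.radians(1.7); dx=np.array([np.cos(yw),np.sin(yw)])
th=np.radians(np.arange(0,118,4)); r=np.hypot(.14,.005); a0=np.arctan2(.005,.14)
u=-r*np.cos(th+a0); v=r*np.sin(th+a0)
U=np.diff(u);V=np.diff(v)
for t,a,b in zip(np.degrees(th[1:]),U,V): print(round(t), np.round([a*dx[0]/.03,a*dx[1]/.03,b/.03],3).tolist())
```

```text
[ 0.42597358 -0.25301417  0.0094376 ] [-5.43457663 -0.18677941  3.89631489] [ 18.5  28.5  10.9 119.1  -9.4  33.2  37.6]
4 [0.023, 0.001, 0.325]
8 [0.046, 0.001, 0.323]
12 [0.068, 0.002, 0.319]
16 [0.09, 0.003, 0.313]
20 [0.112, 0.003, 0.306]
24 [0.133, 0.004, 0.298]
28 [0.153, 0.005, 0.288]
32 [0.173, 0.005, 0.276]
36 [0.192, 0.006, 0.264]
40 [0.21, 0.006, 0.25]
44 [0.227, 0.007, 0.234]
48 [0.242, 0.007, 0.218]
52 [0.257, 0.008, 0.2]
56 [0.27, 0.008, 0.182]
60 [0.282, 0.008, 0.163]
64 [0.293, 0.009, 0.143]
68 [0.302, 0.009, 0.122]
72 [0.31, 0.009, 0.1]
76 [0.316, 0.009, 0.079]
80 [0.321, 0.01, 0.056]
84 [0.324, 0.01, 0.034]
88 [0.326, 0.01, 0.011]
92 [0.326, 0.01, -0.012]
96 [0.324, 0.01, -0.034]
100 [0.321, 0.01, -0.057]
104 [0.316, 0.009, -0.079]
108 [0.31, 0.009, -0.101]
112 [0.302, 0.009, -0.122]
116 [0.293, 0.009, -0.143]
```

Request:
{"method": "move_arm", "body": {
  "moves": [-1,0.023,0,0.325,0,0,0,-1,0.046,0,0.323,0,0,0,-1,0.068,0,0.319,0,0,0,-1,0.09,0,0.313,0,0,0,-1,0.112,0,0.306,0,0,0,-1,0.133,0,0.298,0,0,0,-1,0.153,0,0.288,0,0,0,-1,0.173,0.01,0.276,0,0,0,-1,0.192,0.01,0.264,0,0,0,-1,0.21,0.01,0.25,0,0,0]
}}

```text
clock: 25.05
eef_pos: [0.4591, -0.2518, 0.0982]
ee_rot: [-179.6, -0.1, 91.5]
contact_force: [-10.9, -2.0, 1.4]
gripper_width: 0.0077
gripper_force: 39.0
```

Request:
{"method": "move_arm", "body": {
  "moves": [-1,0.227,0.007,0.234,0,0,0,-1,0.242,0.007,0.218,0,0,0,-1,0.257,0.008,0.2,0,0,0,-1,0.27,0.008,0.182,0,0,0,-1,0.282,0.008,0.163,0,0,0,-1,0.293,0.009,0.143,0,0,0,-1,0.302,0.009,0.122,0,0,0,-1,0.31,0.009,0.1,0,0,0,-1,0.316,0.009,0.079,0,0,0,-1,0.321,0.01,0.056,0,0,0]
}}

```text
clock: 25.88
eef_pos: [0.5478, -0.249, 0.1455]
ee_rot: [180.0, -0.0, 91.6]
contact_force: [-5.8, -0.2, 6.0]
gripper_width: 0.0082
gripper_force: 41.2
```

Request:
{"method": "move_arm", "body": {
  "moves": [-1,0.324,0.01,0.034,0,0,0,-1,0.326,0.01,0.011,0,0,0,-1,0.326,0.01,-0.012,0,0,0,-1,0.324,0.01,-0.034,0,0,0,-1,0.321,0.01,-0.057,0,0,0,-1,0.316,0.01,-0.079,0,0,0,-1,0.31,0.01,-0.101,0,0,0,-1,0.302,0.01,-0.122,0,0,0,-1,0.1,0,-0.05,0,0,0,-1,0,0,0,0,0,0]
}}

```text
clock: 26.72
eef_pos: [0.6294, -0.2462, 0.1295]
ee_rot: [179.9, 0.0, 91.7]
contact_force: [2.3, -0.1, 0.9]
gripper_width: 0.0078
gripper_force: 42.7
```

Request:
{"method": "move_arm", "body": {
  "moves": [-1,0,0,0,0,0,0,-1,0,0,0,0,0,0,-1,0,0,0,0,0,0,-1,0,0,0,0,0,0,-1,0,0,0,0,0,0]
}}

```text
clock: 27.13
eef_pos: [0.6278, -0.2463, 0.1303]
ee_rot: [179.9, -0.0, 91.6]
contact_force: [3.3, 1.0, 1.9]
gripper_width: 0.0084
gripper_force: 42.8
```

Run:
```python
from h import *
s=status.state(); print(s['eef_pos'],s['contact_force'])
p,d,W=shot('top','top7.png'); q,_,W2=shot('scene','s7.png')
cv2.imwrite('pics/e.png',np.hstack([cv2.resize(p[110:290,290:440,::-1],(360,432)),cv2.resize(q[80:260,70:250,::-1],(432,432))]))
```

```text
[ 0.62779152 -0.246274    0.13028085] [3.26459652 0.98853607 1.86103439]
```

View pics/e.png

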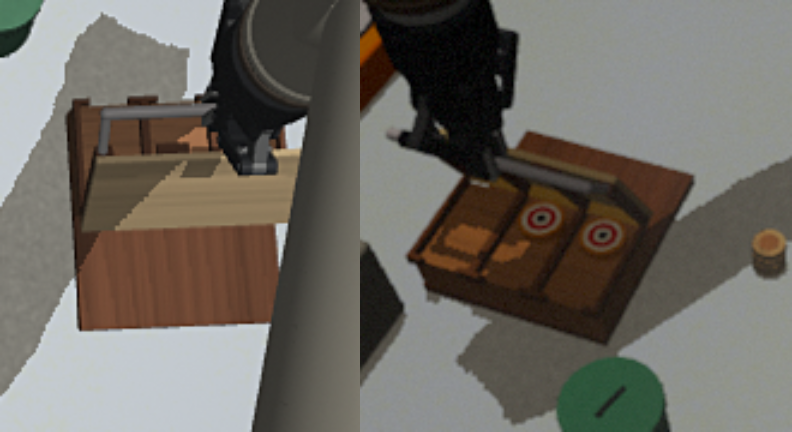

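The scene half of the picture shows both strikers on the bed with their rings up, at about (540,218) and (602,235). Swinging the tray back.

Request:
{"method": "move_arm", "body": {
  "moves": [-1,-0.1,0,0.05,0,0,0,-1,-0.302,-0.01,0.122,0,0,0,-1,-0.31,-0.01,0.101,0,0,0,-1,-0.316,-0.01,0.079,0,0,0,-1,-0.321,-0.01,0.057,0,0,0,-1,-0.324,-0.01,0.034,0,0,0,-1,-0.326,-0.01,0.012,0,0,0,-1,-0.326,-0.01,-0.011,0,0,0,-1,-0.324,-0.01,-0.034,0,0,0,-1,0,0,0,0,0,0]
}}

```text
clock: 28.07
eef_pos: [0.546, -0.2491, 0.1432]
ee_rot: [-180.0, -0.0, 91.6]
contact_force: [-2.0, 3.2, 10.3]
gripper_width: 0.0082
gripper_force: 43.6
```

Request:
{"method": "move_arm", "body": {
  "moves": [-1,-0.321,-0.01,-0.056,0,0,0,-1,-0.316,-0.01,-0.079,0,0,0,-1,-0.31,-0.01,-0.1,0,0,0,-1,-0.302,-0.01,-0.122,0,0,0,-1,-0.293,-0.01,-0.143,0,0,0,-1,-0.282,-0.01,-0.163,0,0,0,-1,-0.27,-0.01,-0.182,0,0,0,-1,-0.257,-0.01,-0.2,0,0,0,-1,-0.242,-0.01,-0.218,0,0,0,-1,-0.227,-0.005,-0.234,0,0,0]
}}

```text
clock: 28.9
eef_pos: [0.462, -0.2521, 0.0965]
ee_rot: [-180.0, 0.0, 91.6]
contact_force: [3.0, 0.7, 2.8]
gripper_width: 0.0082
gripper_force: 44.8
```

Request:
{"method": "move_arm", "body": {
  "moves": [-1,-0.21,-0.01,-0.25,0,0,0,-1,-0.192,-0.01,-0.264,0,0,0,-1,-0.173,0,-0.276,0,0,0,-1,-0.153,0,-0.288,0,0,0,-1,-0.133,0,-0.298,0,0,0,-1,-0.112,0,-0.306,0,0,0,-1,-0.09,0,-0.313,0,0,0,-1,-0.068,0,-0.319,0,0,0,-1,-0.046,0,-0.323,0,0,0,-1,-0.023,0,-0.325,0,0,0]
}}

```text
clock: 29.73
eef_pos: [0.4261, -0.2533, 0.0073]
ee_rot: [-179.9, 0.0, 91.6]
contact_force: [-2.0, -3.8, 4.0]
gripper_width: 0.0081
gripper_force: 47.6
```

Request:
{"method": "move_arm", "body": {
  "moves": [-1,0,0,-0.05,0,0,0,-1,0,0,0,0,0,0,-1,0,0,0,0,0,0]
}}

```text
clock: 29.98
eef_pos: [0.426, -0.2533, 0.0059]
ee_rot: [-179.9, 0.0, 91.6]
contact_force: [-0.8, -5.5, -1.9]
gripper_width: 0.0079
gripper_force: 47.0
```

Request:
{"method": "move_arm", "body": {
  "moves": [-0.4,0,0,0,0,0,0,-0.4,0,0,0,0,0,0,-0.4,0,0,0,0,0,0,-0.4,0,0,0.4,0,0,0,-0.4,0,0,0.9,0,0,0,-0.4,0,0,0.95,0,0,0,-0.4,0,0,0.95,0,0,0]
}}

```text
clock: 30.57
eef_pos: [0.4265, -0.2514, 0.1034]
ee_rot: [-179.9, -0.1, 91.7]
contact_force: [0.7, -0.4, 0.1]
gripper_width: 0.0255
gripper_force: 0.0
```

```bash
cat >> h.py <<'E'
def rings(n,fn):
    p,d,W=shot(n,fn); hsv=cv2.cvtColor(p,cv2.COLOR_RGB2HSV).astype(int);H,S,V=[hsv[...,i] for i in range(3)]
    x,y,z=[W[...,i] for i in range(3)]
    cl(W,(x>.57)&(x<.68)&(y<-.14)&(y>-.36)&(z>.0515)&(z<.0575)&~((H<8)&(S>120)&(V<110)),n+' disc',100)
    return p,d,W
E
python3 - <<'E'
from h import *
print(status.state()['eef_pos'],status.state()['contact_force'])
for n in('top','scene'):
    p,d,W=rings(n,n+'8.png'); x,y,z=[W[...,i] for i in range(3)]
    o=np.load(n+'0.npz')['W']
    for X in (.475,.5,.53,.55):
        f=lambda w:np.nanmedian(w[(abs(w[...,0]-X)<.006)&(abs(w[...,1]+.192)<.012)][:,2])
        print(n,X,round(f(W),4),round(f(o),4))
    b=lambda w:np.nanmedian(w[(abs(w[...,0]-.4276)<.003)&(abs(w[...,1]+.2)<.02)][:,2])
    print('bar',b(W),b(o))
    if n=='top': P=p
cv2.imwrite('pics/f.png',np.hstack([cv2.resize(P[110:290,290:440,::-1],(360,432)),cv2.resize(p[80:260,70:250,::-1],(432,432))]))
E
```

```text
[ 0.42650433 -0.25136637  0.10341738] [ 0.69987118 -0.43316251  0.130431  ]
top disc 175 [379. 169.] med [ 0.626  -0.2761  0.0555] mid [ 0.6195 -0.274   0.0545] ext [0.0959 0.0238 0.006 ]
top disc 143 [407. 169.] med [ 0.6262 -0.3342  0.0552] mid [ 0.6202 -0.3308  0.0546] ext [0.0977 0.0174 0.0059]
top disc 115 [323. 171.] med [ 0.6188 -0.1589  0.0553] mid [ 0.6169 -0.1623  0.0545] ext [0.0932 0.0133 0.0059]
top disc 165 [351. 170.] med [ 0.6225 -0.2175  0.0553] mid [ 0.618  -0.2154  0.0545] ext [0.0958 0.0248 0.0059]
top disc 243 [366. 185.] med [ 0.5908 -0.2464  0.0558] mid [ 0.5918 -0.247   0.0545] ext [0.0403 0.04   0.006 ]
top disc 235 [337. 186.] med [ 0.5891 -0.1873  0.0558] mid [ 0.5893 -0.1875  0.0545] ext [0.0383 0.0408 0.0059]
top 0.475 0.0357 0.0354
top 0.5 0.0356 0.0351
top 0.53 0.0353 0.0349
top 0.55 0.0352 0.0348
bar 0.5122919609731138 0.053606459163465514
scene disc 128 [102. 172.] med [ 0.6264 -0.3337  0.0545] mid [ 0.6199 -0.3302  0.0545] ext [0.0989 0.0188 0.0058]
scene disc 181 [125. 180.] med [ 0.6285 -0.2756  0.0544] mid [ 0.6191 -0.2752  0.0545] ext [0.0982 0.0272 0.0059]
scene disc 245 [146. 172.] med [ 0.592  -0.2461  0.0548] mid [ 0.591  -0.2459  0.0545] ext [0.0417 0.0413 0.0057]
scene disc 177 [150. 188.] med [ 0.6289 -0.2162  0.0545] mid [ 0.6183 -0.2156  0.0545] ext [0.0954 0.0261 0.006 ]
scene disc 245 [171. 179.] med [ 0.5899 -0.1865  0.0549] mid [ 0.5904 -0.1876  0.0545] ext [0.0408 0.0405 0.0058]
scene disc 124 [175. 195.] med [ 0.6253 -0.1584  0.0543] mid [ 0.6179 -0.1615  0.0542] ext [0.0923 0.015  0.005 ]
scene 0.475 0.0341 0.0342
scene 0.5 0.0341 0.0339
scene 0.53 0.0343 0.0336
scene 0.55 0.034 0.0339
bar 0.27551386386485976 0.05112631789473587
```

View pics/f.png

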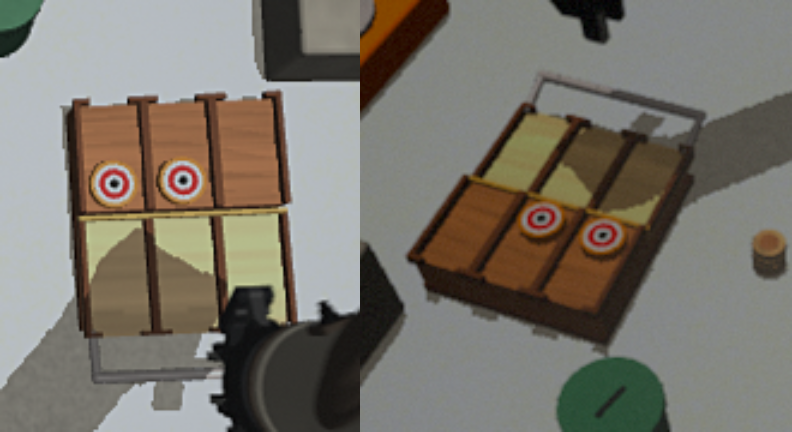

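The tray is level again, and both strikers lie ring-up on the bed at (0.591, −0.2465) and (0.590, −0.187). Picking the left one.

Request:
{"method": "move_arm", "body": {
  "moves": [0.25,0.908,0.356,0,0,0,0,0.25,0.908,0.356,0,0,0,0,0.25,0.908,0.356,0,0,0,0,0.25,0.908,0.356,0,0,0,0,0.25,0.908,0.356,0,0,0,0,0.25,0.908,0.356,0,0,0,0,0.25,0,0,0,0,0,0,0.25,0,0,0,0,0,0],
  "force": 35
}}

```text
clock: 31.33
eef_pos: [0.5916, -0.1858, 0.1016]
ee_rot: [-179.9, -0.1, 91.9]
contact_force: [-0.8, -0.6, -0.1]
gripper_width: 0.0532
gripper_force: 0.0
```

Request:
{"method": "move_arm", "body": {
  "moves": [0.25,0,0,-0.9,0,0,0,0.25,0,0,-0.9,0,0,0,0.25,0,0,-0.6,0,0,0,0.25,0,0,-0.3,0,0,0,0.25,0,0,0,0,0,0,0.25,0,0,0,0,0,0]
}}

```text
clock: 31.83
eef_pos: [0.5898, -0.1889, 0.0218]
ee_rot: [-179.9, -0.0, 91.6]
contact_force: [-1.1, -0.2, 0.8]
gripper_width: 0.0536
gripper_force: 0.0
```

Request:
{"method": "move_arm", "body": {
  "moves": [0.25,0,0,-0.09,0,0,0,0.25,0,0,0,0,0,0,-0.3,0,0,0,0,0,0,-0.3,0,0,0,0,0,0,-0.3,0,0,0,0,0,0,-0.3,0,0,0,0,0,0]
}}

```text
clock: 32.33
eef_pos: [0.5914, -0.1887, 0.0207]
ee_rot: [179.9, 0.0, 91.6]
contact_force: [-0.5, 0.4, 5.7]
gripper_width: 0.0388
gripper_force: 34.6
```

Request:
{"method": "move_arm", "body": {
  "moves": [-0.3,0,0,0.2,0,0,0,-0.3,0,0,0.6,0,0,0,-0.3,0,0,0.7,0,0,0]
}}

```text
clock: 32.58
eef_pos: [0.5893, -0.188, 0.0638]
ee_rot: [-179.8, -0.0, 91.6]
contact_force: [1.3, 0.4, 0.9]
gripper_width: 0.0384
gripper_force: 35.2
```

Request:
{"method": "move_arm", "body": {
  "moves": [-0.3,-0.42,0.7,0,0,0,0,-0.3,-0.42,0.95,0,0,0,0,-0.3,-0.42,0.95,0,0,0,0,-0.3,-0.42,0.95,0,0,0,0,-0.3,-0.42,0.95,0,0,0,0,-0.3,-0.42,0.95,0,0,0,0,-0.3,-0.42,0.95,0,0,0,0,-0.3,-0.42,0.95,0,0,0,0,-0.3,0,0.95,0,0,0,0,-0.3,0,0.95,0,0,0,0]
}}

```text
clock: 33.42
eef_pos: [0.4891, 0.0904, 0.0649]
ee_rot: [180.0, -0.0, 91.6]
contact_force: [0.6, 0.7, -0.0]
gripper_width: 0.0387
gripper_force: 35.2
```

Request:
{"method": "move_arm", "body": {
  "moves": [-0.3,0,0.95,0,0,0,0,-0.3,0,0.95,0,0,0,0,-0.3,0,0.95,0,0,0,0,-0.3,0,0.95,0,0,0,0,-0.3,0,0.95,0,0,0,0,-0.3,0,0.95,0,0,0,0,-0.3,0,0.8,0,0,0,0,-0.3,0,0,0,0,0,0,-0.3,0,0,0,0,0,0]
}}

```text
clock: 34.17
eef_pos: [0.4894, 0.2862, 0.0646]
ee_rot: [180.0, -0.1, 91.8]
contact_force: [-0.7, -0.2, 0.1]
gripper_width: 0.0382
gripper_force: 35.2
```

Request:
{"method": "move_arm", "body": {
  "moves": [-0.3,-0.02,0,-0.9,0,0,0,-0.3,0,0,-0.9,0,0,0,-0.3,0,0,-0.6,0,0,0,-0.3,0,0,-0.28,0,0,0,-0.3,0,0,0,0,0,0,-0.3,0,0,0,0,0,0]
}}

```text
clock: 34.67
eef_pos: [0.4896, 0.2829, -0.016]
ee_rot: [180.0, 0.0, 91.5]
contact_force: [-0.4, 0.5, 0.7]
gripper_width: 0.0384
gripper_force: 42.9
```

Request:
{"method": "move_arm", "body": {
  "moves": [-0.3,0,0,-0.06,0,0,0,-0.3,0,0,0,0,0,0,0.25,0,0,0,0,0,0,0.25,0,0,0,0,0,0,0.25,0,0,0.2,0,0,0,0.25,0,0,0.8,0,0,0,0.25,0,0,0.95,0,0,0,0.25,0,0,0.95,0,0,0]
}}

```text
clock: 35.33
eef_pos: [0.4886, 0.2837, 0.07]
ee_rot: [-179.9, 0.0, 91.6]
contact_force: [0.9, -0.2, 0.4]
gripper_width: 0.0538
gripper_force: 0.0
```

Request:
{"method": "move_arm", "body": {
  "moves": [0.25,0,-0.98,0,0,0,0,0.25,0,-0.98,0,0,0,0,0.25,0,-0.98,0,0,0,0,0.25,0,-0.98,0,0,0,0,0.25,0,-0.98,0,0,0,0,0.25,0,-0.98,0,0,0,0,0.25,0,-0.98,0,0,0,0,0.25,0,-0.98,0,0,0,0,0.25,0,-0.98,0,0,0,0,0.25,0,-0.98,0,0,0,0]
}}

```text
clock: 36.17
eef_pos: [0.4893, -0.0112, 0.0698]
ee_rot: [179.9, -0.0, 91.6]
contact_force: [0.8, -0.4, -0.4]
gripper_width: 0.0534
gripper_force: 0.0
```

Request:
{"method": "move_arm", "body": {
  "moves": [0.25,0.42,-0.98,0.1,0,0,0,0.25,0.42,-0.98,0.1,0,0,0,0.25,0.42,-0.98,0.1,0,0,0,0.25,0.42,-0.98,0.1,0,0,0,0.25,0.42,-0.98,0.1,0,0,0,0.25,0.42,-0.98,0.1,0,0,0,0.25,0.42,-0.98,0.1,0,0,0,0.25,0.42,-0.98,0.1,0,0,0,0.25,0,0,0,0,0,0,0.25,0,0,0,0,0,0]
}}

```text
clock: 37.0
eef_pos: [0.59, -0.2481, 0.0937]
ee_rot: [179.9, 0.1, 91.4]
contact_force: [-0.9, 0.8, -0.5]
gripper_width: 0.0529
gripper_force: 0.0
```

Run:
```python
from h import *
print(status.state()['eef_pos'])
p,d,W=rings('scene','s9.png')
q,_,_=shot('top','t9.png')
cv2.imwrite('pics/g.png',np.hstack([cv2.resize(q[140:280,70:270,::-1],(400,280)),cv2.resize(p[80:260,70:450,::-1],(400,280))]))
```

```text
[ 0.5900244  -0.24812616  0.09369352]
scene disc 118 [101. 172.] med [ 0.6278 -0.3337  0.0546] mid [ 0.6208 -0.3298  0.0546] ext [0.0989 0.0192 0.0056]
scene disc 172 [125. 179.] med [ 0.6265 -0.2758  0.0546] mid [ 0.6195 -0.2752  0.0545] ext [0.099  0.0251 0.0058]
scene disc 198 [146. 172.] med [ 0.5918 -0.2458  0.055 ] mid [ 0.5909 -0.2466  0.0546] ext [0.0398 0.0416 0.0058]
scene disc 181 [150. 188.] med [ 0.6284 -0.2161  0.0545] mid [ 0.6186 -0.2151  0.0545] ext [0.0968 0.0263 0.0059]
scene disc 129 [176. 195.] med [ 0.6231 -0.1584  0.0545] mid [ 0.6174 -0.1613  0.0545] ext [0.0938 0.0154 0.0057]
```

View pics/g.png

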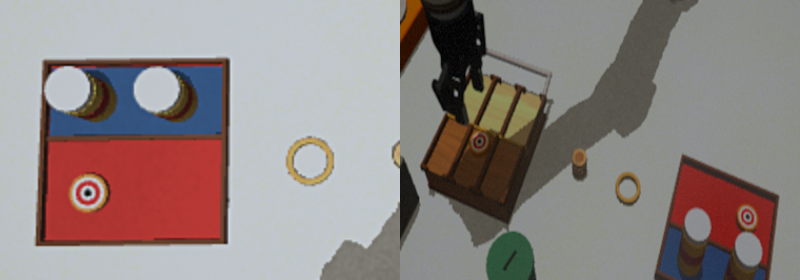

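The first striker lies flat and ring-up in the front bay, at (89,193), with both tins upright behind it. The second is still on the bed.

Request:
{"method": "move_arm", "body": {
  "moves": [0.25,0.03,0.03,-0.9,0,0,0,0.25,0,0,-0.9,0,0,0,0.25,0,0,-0.4,0,0,0,0.25,0,0,-0.24,0,0,0,0.25,0,0,0,0,0,0,0.25,0,0,0,0,0,0,-0.3,0,0,0,0,0,0,-0.3,0,0,0,0,0,0,-0.3,0,0,0,0,0,0,-0.3,0,0,0,0,0,0]
}}

```text
clock: 37.93
eef_pos: [0.5922, -0.2446, 0.0217]
ee_rot: [179.8, 0.0, 91.6]
contact_force: [-0.7, 1.2, 5.7]
gripper_width: 0.0383
gripper_force: 34.9
```

Request:
{"method": "move_arm", "body": {
  "moves": [-0.3,0,0,0.2,0,0,0,-0.3,0,0,0.6,0,0,0,-0.3,0,0,0.7,0,0,0]
}}

```text
clock: 38.18
eef_pos: [0.5895, -0.2438, 0.0643]
ee_rot: [-179.8, -0.1, 91.6]
contact_force: [0.2, -0.4, -0.8]
gripper_width: 0.0374
gripper_force: 35.1
```

Request:
{"method": "move_arm", "body": {
  "moves": [-0.3,-0.42,0.8,0,0,0,0,-0.3,-0.42,0.95,0,0,0,0,-0.3,-0.42,0.95,0,0,0,0,-0.3,-0.42,0.95,0,0,0,0,-0.3,-0.42,0.95,0,0,0,0,-0.3,-0.42,0.95,0,0,0,0,-0.3,-0.42,0.95,0,0,0,0,-0.3,-0.42,0.95,0,0,0,0,-0.3,0,0.95,0,0,0,0,-0.3,0,0.95,0,0,0,0]
}}

```text
clock: 39.02
eef_pos: [0.4894, 0.0373, 0.0655]
ee_rot: [180.0, -0.0, 91.6]
contact_force: [0.2, 0.7, -0.8]
gripper_width: 0.0382
gripper_force: 35.2
```

Request:
{"method": "move_arm", "body": {
  "moves": [-0.3,0,0.95,0,0,0,0,-0.3,0,0.95,0,0,0,0,-0.3,0,0.95,0,0,0,0,-0.3,0,0.95,0,0,0,0,-0.3,0,0.95,0,0,0,0,-0.3,0,0.6,0,0,0,0,-0.3,0,0,0,0,0,0,-0.3,0,0,0,0,0,0]
}}

```text
clock: 39.68
eef_pos: [0.4901, 0.198, 0.0652]
ee_rot: [180.0, -0.0, 91.8]
contact_force: [-0.6, -0.0, -0.3]
gripper_width: 0.0383
gripper_force: 35.2
```

Request:
{"method": "move_arm", "body": {
  "moves": [-0.3,0,0,-0.9,0,0,0,-0.3,0,0,-0.9,0,0,0,-0.3,0,0,-0.6,0,0,0,-0.3,0,0,-0.25,0,0,0,-0.3,0,0,0,0,0,0,-0.3,0,0,0,0,0,0]
}}

```text
clock: 40.18
eef_pos: [0.4906, 0.1957, -0.0143]
ee_rot: [180.0, 0.0, 91.5]
contact_force: [0.2, 0.1, 0.9]
gripper_width: 0.0379
gripper_force: 35.2
```

Grip height read 0.0217, so the floor should be at about −0.0175. I'll lower 2.5 mm, release, lift and move clear.

Request:
{"method": "move_arm", "body": {
  "moves": [-0.3,0,0,-0.08,0,0,0,-0.3,0,0,0,0,0,0,0.25,0,0,0,0,0,0,0.25,0,0,0,0,0,0,0.25,0,0,0.2,0,0,0,0.25,0,0,0.9,0,0,0,0.25,0,0,1,0,0,0,0.25,0,0,1,0,0,0,0.25,0,0,1,0,0,0,0.25,0,-0.9,0.5,0,0,0]
}}

```text
clock: 41.02
eef_pos: [0.492, 0.1764, 0.1254]
ee_rot: [179.6, -0.3, 92.0]
contact_force: [1.0, 1.2, -0.2]
gripper_width: 0.0532
gripper_force: 0.0
```

Request:
{"method": "move_arm", "body": {
  "moves": [0.25,0,-0.9,0,0,0,0,0.25,0,-0.9,0,0,0,0,0.25,0,-0.9,0,0,0,0,0.25,0,-0.9,0,0,0,0,0.25,0,-0.9,0,0,0,0,0.25,0,-0.9,0,0,0,0,0.25,0,-0.9,0,0,0,0,0.25,0,-0.9,0,0,0,0,0.25,0,0,0,0,0,0,0.25,0,0,0,0,0,0]
}}

```text
clock: 41.85
eef_pos: [0.4901, -0.0481, 0.1216]
ee_rot: [180.0, 0.0, 91.4]
contact_force: [-0.4, 1.2, 0.5]
gripper_width: 0.0531
gripper_force: 0.0
```

Run:
```python
from h import *
p,d,W=shot('scene','s10.png'); q,_,W2=shot('top','t10.png')
cv2.imwrite('pics/i.png',np.hstack([q,p])[:,:,::-1][:, :1024] if 0 else np.hstack([cv2.resize(q[60:290,70:430,::-1],(400,256)),cv2.resize(p[80:330,70:450,::-1],(400,256))]))
for n,w in(('scene',W),('top',W2)):
    for Y in(.196,.283):
        m=(abs(w[...,0]-.49)<.018)&(abs(w[...,1]-Y)<.018)&(w[...,2]>.011)&(w[...,2]<.03); print(n,Y,m.sum(),np.round(np.percentile(w[m][:,2],[2,50,98]),4))
```

```text
scene 0.196 226 [0.0128 0.0158 0.0184]
scene 0.283 241 [0.0123 0.0156 0.018 ]
top 0.196 254 [0.0145 0.0175 0.0206]
top 0.283 271 [0.0135 0.0178 0.0207]
```

View pics/i.png

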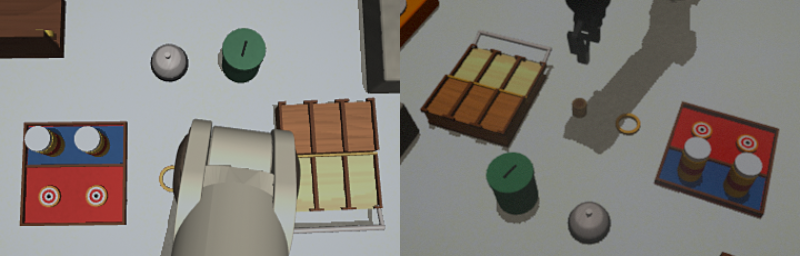

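Two tins stand in the blue bay and two strikers lie flat, rings up, in the red bay. The tipping tray is down and level, and the bystanders haven't moved. Handing in.

```bash
python3 -c "
from rig import finish_job
print(finish_job())"
```

```text
the job is handed in; nothing more can be done
None
```

I handed the job in at about 42 s: both tins (two were there) stand upright in the blue back bay, and both strikers (two were there) were turned over on the board and lie flat, rings up, in the red front bay. The tipping tray is level again and the bystanders are where they were.

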